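Draw the long lid board from the leaning stack and close the label box

TASK

Three plain lid boards lean in the small rack. Draw out the longest one without toppling or carrying along the two shorter ones, lay it flat on the bench and let go; then take it again across its width and set it on the open label box as its lid, flat on the rims between the two raised end walls, and let go. Do not drop the board, and leave the pots, the watering rose and the tin where they are.

Things in the scene. Friction and masses are not known exactly. Their poses are not given: they have to be found in the camera images.
- cover_mid (a point): centre of the longest board (the lid): plain light wood, 170 x 66 x 14 mm thick, about 0.115 kg. Axes: z along its length (in the rack, to the free upper end 85 mm away), y across its width, x through its thickness. It is in any of the 3 places of the stack; its upper 56 mm or more stand clear of the shorter boards, both faces free. Either face up and either end will do
- short_a_mid (a point): centre of a shorter board, 112 x 66 x 14 mm, light wood, loose; axes as for the long one. It must stay leaning in the rack (it may settle back as the long board goes); a sudden push on the long board can tip it forward
- short_b_mid (a point): centre of the shortest board, 104 x 66 x 14 mm, light wood, loose; axes as above. It must stay leaning in the rack
- rack: fixed wooden rack; origin at the centre of its underside, on the bench, which is free between rack and label box. Base 112 (x) x 100 (y) mm; the boards stand with their feet on its level floor 8 mm up, face to face, leaning 17 degrees from upright towards its +x (their width along its y) on a sloping back rest about 94 mm high. Front lip 24 mm high, low side cheeks 34 mm high, 84 mm apart
- label_box: fixed narrow open plywood box; origin at the centre of its underside, on the bench; long axis x. 196 (x) x 60 (y) mm outside; the rims of its long side walls (10 mm thick, along x) are 45 mm high, its end walls (8 mm thick) 55 mm high and 180 mm apart inside, so the long board lies on the rims between them with 5 mm to spare at each end, overhanging 3 mm at each long side; its centre is then 52 mm above the bench. A bundle of labels lies inside, well below the rims
- pots: bystander: small stack of black plastic pots, 76 mm across, 108 mm high, upright; origin at the centre of its underside
- rose: bystander: brass watering-can rose, 70 mm across, 59 mm high; origin at the centre of its underside
- tin: bystander: food tin, 75 mm across, 58 mm high; origin at the centre of its underside
- cover: the longest board itself: as cover_mid, but its origin lies in the middle of its foot end, 85 mm below the centre along the board

How it is judged (in metres and radians):
On the way, in this order (a step that is already met when the one before it is completed fails the run):
1. the long board is drawn clear of the rack (distance of cover_mid from where it was at the start of the episode above 0.12 m), for 0.1 s.
2. the long board lies flat on the bench, let go (height (world z) of cover_mid below 0.013 m and angle between the x axis of cover_mid and the z axis of label_box, either way round below 0.08 rad and contact force between the fingers and cover below 0.1 N), for 0.3 s.
At the end, for the whole second after the job is handed in: Long board at rest on both rims of the box between its end walls: centre 48-56 mm above the bench, within 8 mm along and 7 mm across of the middle, 0.08 rad of its length, level to 0.05 rad. Shorter boards still lean in the rack: centres moved under 40 mm, under 0.75 rad from upright (x of cover_mid in the frame of label_box between -0.008 and 0.008 m and y of cover_mid in the frame of label_box between -0.007 and 0.007 m and z of cover_mid in the frame of label_box between 0.048 and 0.056 m and angle between the x axis of cover_mid and the z axis of label_box, either way round below 0.05 rad and angle between the z axis of cover_mid and the x axis of label_box, either way round below 0.08 rad and linear speed of cover below 0.02 m/s and distance of each of short_a_mid, short_b_mid from where it was at the start of the episode below 0.04 m and angle between each of short_a_mid, short_b_mid's own z axis and vertical below 0.75 rad); the robot touches nothing.
It fails at once if a shorter board toppled, lifted out or shifted more than 40 mm (not (distance of each of short_a_mid, short_b_mid from where it was at the start of the episode below 0.04 m and angle between each of short_a_mid, short_b_mid's own z axis and vertical below 0.75 rad)).
It fails at once if the long board dropped or thrown (faster than 1.5 m/s) (linear speed of cover above 1.5 m/s).
It fails at once if pots, rose or tin moved more than 30 mm (distance of any of pots, rose, tin from where it was at the start of the episode above 0.03 m).
It also fails if it takes over 67 s, if anything falls off the work surface, if the arm or the gripper's body presses on something with over 40 N, if the wrist force passes 120 N, or if a joint passes its speed limit or range.

ROBOT

A 6-joint arm with a two-finger parallel gripper is mounted at the origin on the work surface; the furniture and walls round the work are solid. World frame = base frame: x ahead of the robot, y to its left, z up, the work surface at z = 0. Lengths are in m, angles in degrees, forces in N, time in s.
With the tool pointing down it reaches from about 0.25 to 0.8 m from the base axis. Payload 3.9 kg.
Tool frame: the origin (TCP) lies on the centre line of the jaws, within the pads' length; the fingertips stand env.tips_ahead ahead of it and the grasp point (between the pads) lies 3 mm ahead of it (env.tips_ahead is the distance from the TCP to the fingertips, in m); z points along the fingers, y is the line along which they close (so a half turn about z gives the same grasp; the last joint's range is limited). The gripper opens to 85 mm and grips with 20 to 120 N. Pads are 22 mm wide; open, the fingers measure 114 mm over their backs; the gripper's body (76 mm by 85 mm) begins 54 mm behind the grasp point. The pads swing forward as they close: fully open they stand 13 mm farther back than shut.
Start: joints at [-63.885, 14.897, -7.913, 67.191, 0, 90], TCP at [0.231, -0.471, 0.253] pointing down, gripper open.
Joint ranges: [-159.42, 159.42], [-47.68, 98.78], [-73.54, 78.23], [-108.79, 121.32], [-90, 84.71], [-180, 180]. Speed limits (degrees/s): [147.25, 147.25, 180, 180, 180, 180].

INTERFACE

Orientations are given as [roll, pitch, yaw] about the fixed x, y, z axes, in that order (R = Rz(yaw) Ry(pitch) Rx(roll)).
In Python, from workcell import env gives the robot as it stands.
- The arm moves only by the tool arm_command, never from a script. Its argument "motion" is a list of rows, each an object of numbers: "grip": the opening, from -1 (shut) to 1 (fully open), so that 0 is half open; "x", "y", "z": the shift along the tool's x, y, z in cm; "wx", "wy", "wz": the turn, a rotation vector about the tool's x, y, z in degrees. A call has 1 to 20 rows; each row shifts and turns the commanded pose from where the row before left it, along the tool's axes as they then stand; what a row does not reach is not made up. A row lasts 1/8 s, in which the tool goes at most 62.5 mm and 10.7 degrees, less where a joint would pass 70% of its speed; a pose out of reach is approached as far as the arm can. A call with a gripper value outside its range is refused whole. The fingers move at their own pace and stop on an object; "grip_force" is the grip in N (left out, the last holds). Time passes only in rows, so rows that do not move let the fingers close. It gives the time, the measured TCP pose, the force, the opening and the grip force at its end, in the units of the state.
- env.get_state(): the state, without advancing time (a new reading comes with each control period).
- env.capture(name): name is "scene" or "top"; returns the picture (480x640x3 uint8, red, green, blue); there is no depth.
- env.camera_params(name): a dict with "K" (3x3 intrinsics, pixels), "extrinsics" (4x4, takes a point from camera to world coordinates). Camera axes: x right, y down, z forward; pixel columns grow to the right and rows downward; lengths in m; the calibration is good to about 2 mm. A picture is of the moment at which its call begins. camera_params takes no time and is no camera call.
- env.sign_off(): hands the job in; it is judged then, once.
The state is a dict: "time": time; "joint_positions": joint angles; "qd": joint speeds; "effort": joint torques, N m; "tcp_pos": TCP position; "orientation": TCP orientation; "contact_force": force on the tool from outside, world axes, zero at the start; "ft_torque": the same for the moment, N m; "grip_width": finger opening in m; "grip_force": force on a finger pad.
Only numpy, scipy, OpenCV 4.12 (cv2) and the standard library are available. Lean on these libraries where they do the work, as an engineer would, in place of code of your own. Each camera call takes 0.05 s, during which the arm holds its last target. There are 200 camera calls.

## Working session

There is one attempt and no reset: what is moved stays moved. The work goes in short steps, Python scripts to look and compute and a tool call to move; the robot and the scene stay as the last step left them, time stands still between calls to the robot, and variables do not carry over. Pictures are saved under pics/ and viewed, at most 10 in all, crops included, and the job is handed in when it is done.

Besides the shell and the picture viewer there is one more tool, called as a command line: name --argument value ..., lists and objects as JSON in quotes. arm_command: Moves the arm, as the interface text tells. Its arguments: {"type":"object","properties":{"motion":{"type":"array"},"grip_force":{"type":"number"}},"required":["motion"]}

```bash
mkdir -p pics
python3 - <<'E'
from workcell import env
import cv2
for n in("scene","top"):
    im=env.capture(n); cv2.imwrite(f"pics/{n}0.png",im[:,:,::-1])
    p=env.camera_params(n); print(n,p["K"],p["extrinsics"])
print(env.tips_ahead, env.get_state())
E
```

```text
scene [[527.52127264   0.         325.68561486]
 [  0.         527.52127264 240.62198534]
 [  0.           0.           1.        ]] [[ 0.6154708   0.40116554 -0.67842605  1.60423512]
 [ 0.78776168 -0.28575852  0.54568635 -0.84880982]
 [ 0.02504453 -0.87029207 -0.49189886  0.84034442]
 [ 0.          0.          0.          1.        ]]
top [[549.75498403   0.         315.64876243]
 [  0.         549.75498403 231.9807278 ]
 [  0.           0.           1.        ]] [[ 3.18703569e-02 -9.75871880e-01  2.16005448e-01  1.92674673e-01]
 [-9.99477142e-01 -3.22955787e-02  1.56174821e-03 -4.85994867e-04]
 [ 5.45195479e-03 -2.15942281e-01 -9.76390909e-01  1.58373314e+00]
 [ 0.00000000e+00  0.00000000e+00  0.00000000e+00  1.00000000e+00]]
0.022 {'time': 0.1, 'joint_positions': array([-6.38857380e+01,  1.49317181e+01, -7.97836546e+00,  6.71927402e+01,
       -1.04007165e-03,  9.00019186e+01]), 'qd': array([ 0.01203676, -0.05738614,  0.22348071,  0.04982414,  0.07665555,
        0.02509317]), 'effort': array([-1.49596440e-04, -4.06508732e+01,  2.54527366e+01,  1.01272005e-02,
       -6.93260540e-05,  7.83827318e-06]), 'tcp_pos': array([ 0.23081974, -0.47087732,  0.25255045]), 'orientation': array([-1.79897176e+02,  1.04351311e-03,  2.61123452e+01]), 'contact_force': array([ 0.11288069, -0.14566947, -0.20298966]), 'ft_torque': array([0.03541024, 0.01535158, 0.02667531]), 'grip_force': 0.0, 'grip_width': 0.0855521274225222}
```

View pics/scene0.png

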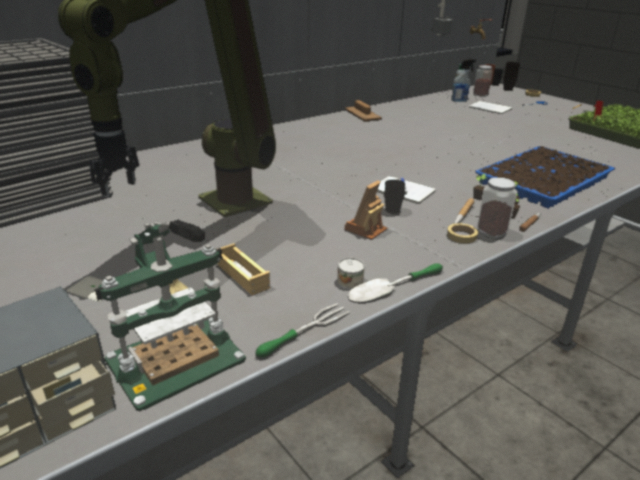

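View pics/top0.png

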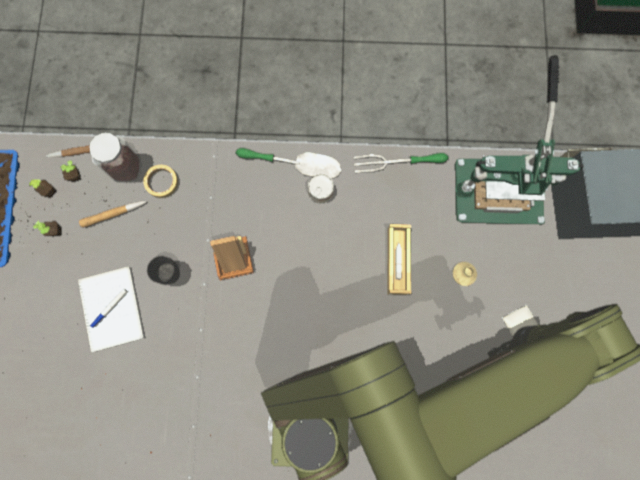

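The scene view shows the rack at about (366,212), the box at (243,268) and the tin at (350,271). In the top view the rack is at (232,257), the box at (400,259), the tin at (320,188), the rose at (464,273) and the pots at (163,270). Next I'll enlarge the rack and box.

Run:
```python
import cv2,numpy as np
s=cv2.imread("pics/scene0.png");t=cv2.imread("pics/top0.png")
a=cv2.resize(s[170:245,335:410],(600,600),interpolation=cv2.INTER_CUBIC)[:, :]
b=cv2.resize(t[225:285,203:263],(600,600),interpolation=cv2.INTER_CUBIC)
cv2.imwrite("pics/c1.png",cv2.resize(np.hstack([a,b]),(800,400)))
a=cv2.resize(s[235:300,210:275],(400,400),interpolation=cv2.INTER_CUBIC)
b=cv2.resize(t[215:305,355:445],(400,400),interpolation=cv2.INTER_CUBIC)
cv2.imwrite("pics/c2.png",np.hstack([a,b]))
```

```text
(no output)
```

View pics/c1.png

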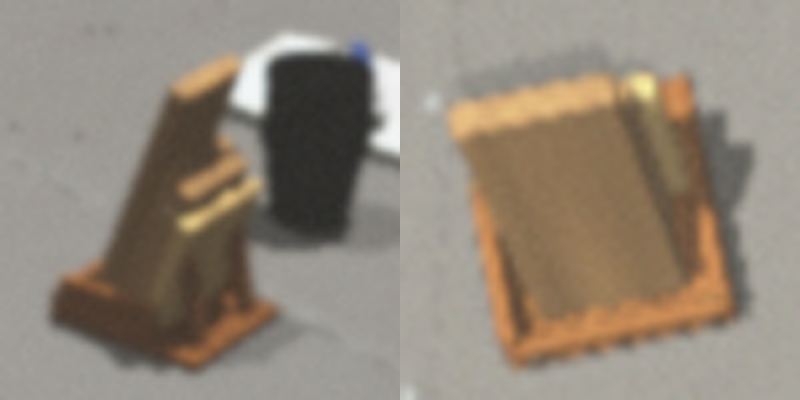

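View pics/c2.png

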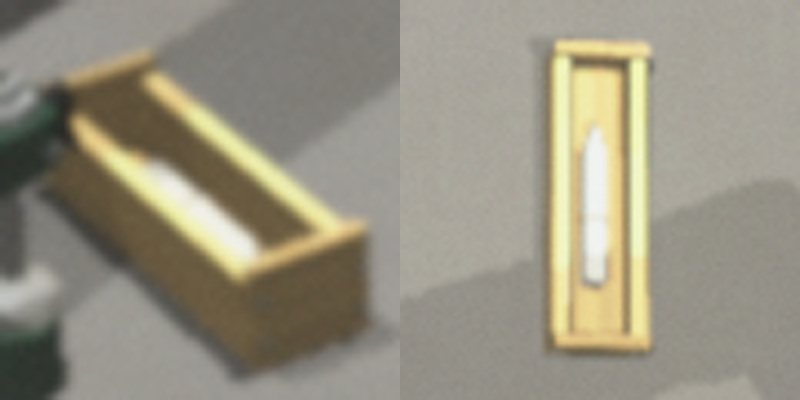

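The rack opens towards the robot: its lip is at the bottom of the top view and the boards lean to +x. The long board is in front. Its top end is around (223,241) in the top view and (373,185) in the scene view, and the two shorter boards stand behind it. The box lies nearly along world x.

```bash
cat > h.py <<'E'
import numpy as np,cv2
from workcell import env
def ray(n,uv):
    p=env.camera_params(n);E=p["extrinsics"]
    d=E[:3,:3]@np.linalg.solve(p["K"],[uv[0],uv[1],1]);return E[:3,3],d
def onz(n,uv,z):
    o,d=ray(n,uv);return o+d*(z-o[2])/d[2]
def tri(a,b):
    (o,d),(p,e)=ray("top",a),ray("scene",b)
    s=np.linalg.lstsq(np.c_[d,-e],p-o,rcond=None)[0]
    A,B=o+s[0]*d,p+s[1]*e;return (A+B)/2,np.linalg.norm(A-B)
E
python3 - <<'E'
from h import *
np.set_printoptions(precision=4,suppress=True)
c=[(210.5,240.45),(234.5,236.25),(236.0,240.75),(212.75,245.7)]
zb=.1706;zf=.1747
P=[onz("top",u,z) for u,z in zip(c,(zb,zb,zf,zf))]
print("end",*P,np.mean(P,0)); print("tri",tri(np.mean(c,0),(373.4,184.6)))
bl,br=onz("top",(220.25,279.75),0),onz("top",(253.25,272.25),0)
f=lambda a,b:np.degrees(np.arctan2(*(a-b)[[1,0]]))
print("rack front",bl,br,np.linalg.norm(bl-br),"y dir",f(bl,br),f(P[0],P[1]),f(P[3],P[2]))
t=cv2.imread("pics/top0.png");hsv=cv2.cvtColor(t,cv2.COLOR_BGR2HSV)
m=cv2.inRange(hsv,(12,60,60),(35,255,255));m[:,:370]=0;m[:,430:]=0;m[:215]=0;m[305:]=0
cs=max(cv2.findContours(m,0,2)[0],key=cv2.contourArea)
r=cv2.minAreaRect(cs);q=cv2.boxPoints(r);print(r,q.tolist())
Q=[onz("top",u,.055) for u in q];print("box",*Q,np.mean(Q,0))
for n,uv in dict(tin=(320,188),rose=(464,273),pots=(163,268),edge=(320,138),mid=(315,255)).items():print(n,onz("top",uv,.05 if n!="edge" else 0))
E
```

```text
end [0.4735 0.2765 0.1706] [0.4868 0.2144 0.1706] [0.474  0.2091 0.1747] [0.4589 0.2688 0.1747] [0.4733 0.2422 0.1727]
tri (array([0.476 , 0.2453, 0.1671]), np.float64(0.0051796265736492))
rack front [0.3925 0.2733 0.    ] [0.4174 0.1792 0.    ] 0.09734856256455851 y dir 104.84882814757653 102.09996121095699 104.23688487790828
((399.5, 259.0), (70.0, 23.0), 90.0) [[388.0, 224.0], [411.0, 224.0], [411.0, 294.0], [388.0, 294.0]]
box [ 0.5611 -0.2041  0.055 ] [ 0.5633 -0.2698  0.055 ] [ 0.3631 -0.2687  0.055 ] [ 0.361  -0.2047  0.055 ] [ 0.4621 -0.2368  0.055 ]
tin [ 0.6634 -0.0065  0.05  ]
rose [ 0.4276 -0.4192  0.05  ]
pots [0.4141 0.4277 0.05  ]
edge [ 0.8385 -0.0019  0.    ]
mid [0.4652 0.0017 0.05  ]
```

arm_command --motion '[{"grip": 1,"wz": 6},{"wz": 6},{"x": 3.4,"y": -3.9},{"x": 3.4,"y": -3.9},{"x": 3.4,"y": -3.9},{"x": 3.4,"y": -3.9},{"x": 3.4,"y": -3.9},{"x": 3.4,"y": -3.9},{"x": 3.4,"y": -3.9},{"x": 3.4,"y": -3.9},{"x": 0.6,"y": -4},{"x": 0.6,"y": -4},{"x": 0.6,"y": -4},{"x": 0.6,"y": -4},{"x": 0.6,"y": -4},{"x": 0.6,"y": -4},{"x": 0.6,"y": -4},{"x": 0.6,"y": -4},{},{}]' --grip_force 60

```text
schema error: expected keys grip, x, y, z, wx, wy, wz
```

arm_command --motion '[{"grip": 1,"x": 0,"y": 0,"z": 0,"wx": 0,"wy": 0,"wz": 6},{"grip": 1,"x": 0,"y": 0,"z": 0,"wx": 0,"wy": 0,"wz": 6},{"grip": 1,"x": 3.4,"y": -3.9,"z": 0,"wx": 0,"wy": 0,"wz": 0},{"grip": 1,"x": 3.4,"y": -3.9,"z": 0,"wx": 0,"wy": 0,"wz": 0},{"grip": 1,"x": 3.4,"y": -3.9,"z": 0,"wx": 0,"wy": 0,"wz": 0},{"grip": 1,"x": 3.4,"y": -3.9,"z": 0,"wx": 0,"wy": 0,"wz": 0},{"grip": 1,"x": 3.4,"y": -3.9,"z": 0,"wx": 0,"wy": 0,"wz": 0},{"grip": 1,"x": 3.4,"y": -3.9,"z": 0,"wx": 0,"wy": 0,"wz": 0},{"grip": 1,"x": 3.4,"y": -3.9,"z": 0,"wx": 0,"wy": 0,"wz": 0},{"grip": 1,"x": 3.4,"y": -3.9,"z": 0,"wx": 0,"wy": 0,"wz": 0},{"grip": 1,"x": 0.6,"y": -4,"z": 0,"wx": 0,"wy": 0,"wz": 0},{"grip": 1,"x": 0.6,"y": -4,"z": 0,"wx": 0,"wy": 0,"wz": 0},{"grip": 1,"x": 0.6,"y": -4,"z": 0,"wx": 0,"wy": 0,"wz": 0},{"grip": 1,"x": 0.6,"y": -4,"z": 0,"wx": 0,"wy": 0,"wz": 0},{"grip": 1,"x": 0.6,"y": -4,"z": 0,"wx": 0,"wy": 0,"wz": 0},{"grip": 1,"x": 0.6,"y": -4,"z": 0,"wx": 0,"wy": 0,"wz": 0},{"grip": 1,"x": 0.6,"y": -4,"z": 0,"wx": 0,"wy": 0,"wz": 0},{"grip": 1,"x": 0.6,"y": -4,"z": 0,"wx": 0,"wy": 0,"wz": 0},{"grip": 1,"x": 0,"y": 0,"z": 0,"wx": 0,"wy": 0,"wz": 0}]' --grip_force 60

```text
time: 2.48
tcp_pos: [0.4048, 0.1545, 0.2556]
orientation: [-176.7, 0.0, 18.7]
contact_force: [-0.3, -0.6, -0.6]
grip_width: 0.0855
grip_force: 0.0
```

arm_command --motion '[{"grip": 1,"x": 0,"y": 0,"z": 0,"wx": 0,"wy": 0,"wz": 0},{"grip": 1,"x": 0,"y": 0,"z": 0,"wx": 0,"wy": 0,"wz": 0}]'

```text
time: 2.72
tcp_pos: [0.404, 0.1537, 0.2555]
orientation: [-176.8, 0.1, 18.6]
contact_force: [-0.3, 0.0, -0.1]
grip_width: 0.085
grip_force: 0.0
```

Run:
```python
from workcell import env
s=env.get_state();print(s["joint_positions"].round(1),s["qd"].round(1),s["tcp_pos"].round(4),s["orientation"].round(1))
```

```text
[ 18.6   5.8 -19.2  65.1   3.2 179.9] [-0.  -0.   0.  -0.2 -0.  -0.1] [0.404  0.1537 0.2555] [-1.768e+02  1.000e-01  1.860e+01]
```

arm_command --motion '[{"grip": 1,"x": 0,"y": 0,"z": 0,"wx": 0,"wy": 0,"wz": -10},{"grip": 1,"x": 0,"y": 0,"z": 0,"wx": 0,"wy": 0,"wz": -10},{"grip": 1,"x": 0,"y": 0,"z": 0,"wx": 0,"wy": 0,"wz": -10},{"grip": 1,"x": 0,"y": 0,"z": 0,"wx": 0,"wy": 0,"wz": -10},{"grip": 1,"x": 0,"y": 0,"z": 0,"wx": 0,"wy": 0,"wz": -10},{"grip": 1,"x": 0,"y": 0,"z": 0,"wx": 0,"wy": 0,"wz": -10},{"grip": 1,"x": 0,"y": 0,"z": 0,"wx": 0,"wy": 0,"wz": -10},{"grip": 1,"x": 0,"y": 0,"z": 0,"wx": 0,"wy": 0,"wz": -10},{"grip": 1,"x": 0,"y": 0,"z": 0,"wx": 0,"wy": 0,"wz": -10},{"grip": 1,"x": 0,"y": 0,"z": 0,"wx": 0,"wy": 0,"wz": -10},{"grip": 1,"x": 0,"y": 0,"z": 0,"wx": 0,"wy": 0,"wz": -10},{"grip": 1,"x": 0,"y": 0,"z": 0,"wx": 0,"wy": 0,"wz": -10},{"grip": 1,"x": 0,"y": 0,"z": 0,"wx": 0,"wy": 0,"wz": -10},{"grip": 1,"x": 0,"y": 0,"z": 0,"wx": 0,"wy": 0,"wz": -10},{"grip": 1,"x": 0,"y": 0,"z": 0,"wx": 0,"wy": 0,"wz": -10},{"grip": 1,"x": 0,"y": 0,"z": 0,"wx": 0,"wy": 0,"wz": -10},{"grip": 1,"x": 0,"y": 0,"z": 0,"wx": 0,"wy": 0,"wz": -10},{"grip": 1,"x": 0,"y": 0,"z": 0,"wx": 0,"wy": 0,"wz": -5},{"grip": 1,"x": 0,"y": 0,"z": 0,"wx": 0,"wy": 0,"wz": 0}]'

```text
time: 5.1
tcp_pos: [0.404, 0.1538, 0.2556]
orientation: [176.8, -0.3, -166.4]
contact_force: [-0.5, -0.3, 0.2]
grip_width: 0.0855
grip_force: 0.0
```

arm_command --motion '[{"grip": 1,"x": 0,"y": 0,"z": 0,"wx": 3.2,"wy": 0,"wz": 0},{"grip": 1,"x": -0.4,"y": 3.5,"z": 0,"wx": 0,"wy": 0,"wz": 0},{"grip": 1,"x": -0.4,"y": 3.5,"z": 0,"wx": 0,"wy": 0,"wz": 0},{"grip": 1,"x": 0,"y": 0,"z": 0,"wx": 0,"wy": -9,"wz": 0},{"grip": 1,"x": 0,"y": 0,"z": 0,"wx": 0,"wy": -9,"wz": 0},{"grip": 1,"x": 0,"y": 0,"z": 0,"wx": 0,"wy": -9,"wz": 0},{"grip": 1,"x": 0,"y": 0,"z": 0,"wx": 0,"wy": -9,"wz": 0},{"grip": 1,"x": 0,"y": 0,"z": 0,"wx": 0,"wy": -9,"wz": 0},{"grip": 1,"x": 0,"y": 0,"z": 0,"wx": 0,"wy": 0,"wz": 0},{"grip": 1,"x": 0,"y": 0,"z": 0,"wx": 0,"wy": 0,"wz": 0}]'

```text
time: 6.35
tcp_pos: [0.3966, 0.2253, 0.2576]
orientation: [179.8, 44.7, -166.5]
contact_force: [0.8, -0.5, 0.6]
grip_width: 0.0859
grip_force: 0.0
```

```bash
cat > go.py <<'E'
import sys;from h import *
from scipy.spatial.transform import Rotation as R
def show(G):
    s=env.get_state();r=R.from_euler("xyz",s["orientation"],degrees=True)
    print(s["joint_positions"].round(1),s["tcp_pos"].round(4),s["orientation"].round(1),"zdir",r.as_matrix()[:,2].round(3))
    print("shift cm in tool",(100*r.inv().apply(np.array(G)-s["tcp_pos"])).round(2))
if __name__=="__main__": show([float(v) for v in sys.argv[1:4]])
E
python3 go.py .464 .2405 .151
```

```text
[ 42.3 -15.6 -55.9   8.6 -19.6  21.2] [0.3966 0.2253 0.2576] [ 179.8   44.7 -166.5] zdir [ 0.683  0.168 -0.711]
shift cm in tool [ 2.59 -0.14 12.43]
```

arm_command --motion '[{"grip": 1,"x": 1.3,"y": 0,"z": 2,"wx": 0,"wy": 0,"wz": 0},{"grip": 1,"x": 1.3,"y": 0,"z": 3,"wx": 0,"wy": 0,"wz": 0},{"grip": 1,"x": 0,"y": 0,"z": 2.5,"wx": 0,"wy": 0,"wz": 0},{"grip": 1,"x": 0,"y": 0,"z": 2,"wx": 0,"wy": 0,"wz": 0},{"grip": 1,"x": 0,"y": 0,"z": 1.7,"wx": 0,"wy": 0,"wz": 0},{"grip": 1,"x": 0,"y": 0,"z": 1.7,"wx": 0,"wy": 0,"wz": 0},{"grip": 1,"x": 0,"y": 0,"z": 0,"wx": 0,"wy": 0,"wz": 0},{"grip": 1,"x": 0,"y": 0,"z": 0,"wx": 0,"wy": 0,"wz": 0}]'

```text
time: 7.35
tcp_pos: [0.4673, 0.2422, 0.1466]
orientation: [179.9, 44.7, -166.4]
contact_force: [0.2, -0.4, -0.1]
grip_width: 0.0851
grip_force: 0.0
```

```bash
python3 go.py .464 .2405 .151
python3 - <<'E'
from h import *
s=env.capture("scene")[:,:,::-1];t=env.capture("top")[:,:,::-1]
a=cv2.resize(s[145:245,325:425],(400,400),interpolation=cv2.INTER_CUBIC)
b=cv2.resize(t[215:295,190:270],(400,400),interpolation=cv2.INTER_CUBIC)
cv2.imwrite("pics/g1.png",np.hstack([a,b]))
E
```

```text
[ 36.1   4.6 -63.7 -20.7 -15.6  16.4] [0.4673 0.2422 0.1466] [ 179.9   44.7 -166.4] zdir [ 0.684  0.167 -0.71 ]
shift cm in tool [-0.05 -0.09 -0.56]
```

View pics/g1.png

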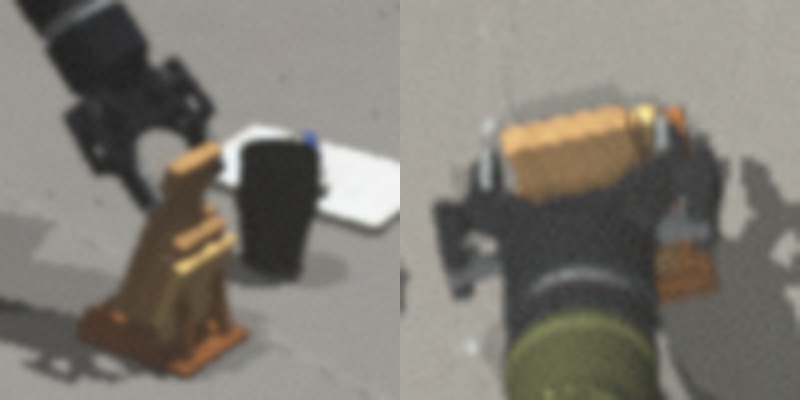

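The fingers straddle the board: they're at about x = 490 and 660 in the crop, with the board between 503 and 645. I'll close and look at the width.

arm_command --motion '[{"grip": 0.7,"x": 0,"y": 0,"z": 0,"wx": 0,"wy": 0,"wz": 0},{"grip": 0.6,"x": 0,"y": 0,"z": 0,"wx": 0,"wy": 0,"wz": 0},{"grip": 0.4,"x": 0,"y": 0,"z": 0,"wx": 0,"wy": 0,"wz": 0},{"grip": 0.2,"x": 0,"y": 0,"z": 0,"wx": 0,"wy": 0,"wz": 0},{"grip": 0.2,"x": 0,"y": 0,"z": 0,"wx": 0,"wy": 0,"wz": 0},{"grip": 0.2,"x": 0,"y": 0,"z": 0,"wx": 0,"wy": 0,"wz": 0}]' --grip_force 60

```text
time: 8.2
tcp_pos: [0.4652, 0.2416, 0.1461]
orientation: [179.9, 44.7, -166.3]
contact_force: [-4.2, -0.8, 5.9]
grip_width: 0.0649
grip_force: 64.2
```

arm_command --motion '[{"grip": 0.2,"x": -0.2,"y": 0,"z": -0.2,"wx": 0,"wy": 0,"wz": 0},{"grip": 0.2,"x": -0.2,"y": 0,"z": -0.2,"wx": 0,"wy": 0,"wz": 0},{"grip": 0.2,"x": -0.2,"y": 0,"z": -0.2,"wx": 0,"wy": 0,"wz": 0},{"grip": 0.2,"x": -0.3,"y": 0,"z": -0.3,"wx": 0,"wy": 0,"wz": 0},{"grip": 0.2,"x": -0.4,"y": 0,"z": -0.4,"wx": 0,"wy": 0,"wz": 0},{"grip": 0.2,"x": -0.5,"y": 0,"z": -0.5,"wx": 0,"wy": 0,"wz": 0},{"grip": 0.2,"x": -0.6,"y": 0,"z": -0.6,"wx": 0,"wy": 0,"wz": 0},{"grip": 0.2,"x": -0.7,"y": 0,"z": -0.7,"wx": 0,"wy": 0,"wz": 0},{"grip": 0.2,"x": -0.7,"y": 0,"z": -0.7,"wx": 0,"wy": 0,"wz": 0},{"grip": 0.2,"x": -0.8,"y": 0,"z": -0.8,"wx": 0,"wy": 0,"wz": 0},{"grip": 0.2,"x": -0.8,"y": 0,"z": -0.8,"wx": 0,"wy": 0,"wz": 0},{"grip": 0.2,"x": -1.0,"y": 0,"z": -1.0,"wx": 0,"wy": 0,"wz": 0},{"grip": 0.2,"x": -1.0,"y": 0,"z": -1.0,"wx": 0,"wy": 0,"wz": 0},{"grip": 0.2,"x": -1.0,"y": 0,"z": -1.0,"wx": 0,"wy": 0,"wz": 0},{"grip": 0.2,"x": -1.0,"y": 0,"z": -1.0,"wx": 0,"wy": 0,"wz": 0},{"grip": 0.2,"x": -1.0,"y": 0,"z": -1.0,"wx": 0,"wy": 0,"wz": 0},{"grip": 0.2,"x": 0,"y": 0,"z": 0,"wx": 0,"wy": 0,"wz": 0},{"grip": 0.2,"x": 0,"y": 0,"z": 0,"wx": 0,"wy": 0,"wz": 0}]'

```text
time: 10.45
tcp_pos: [0.4659, 0.2411, 0.2921]
orientation: [180.0, 44.6, -166.3]
contact_force: [-0.6, 0.0, -0.8]
grip_width: 0.0648
grip_force: 66.0
```

Run:
```python
from h import *
s=env.capture("scene")[:,:,::-1];t=env.capture("top")[:,:,::-1]
a=cv2.resize(s[120:245,310:435],(400,400),interpolation=cv2.INTER_CUBIC)
b=cv2.resize(t[205:295,180:270],(400,400),interpolation=cv2.INTER_CUBIC)
cv2.imwrite("pics/g2.png",np.hstack([a,b]))
```

```text
(no output)
```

View pics/g2.png

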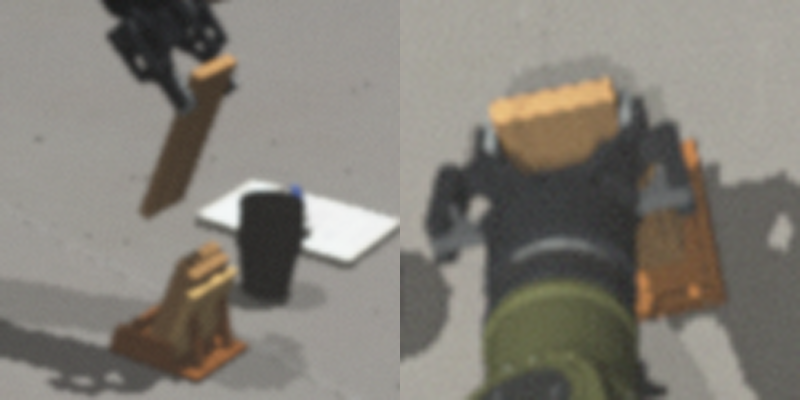

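The long board hangs in the grip and both shorter boards still lean in the rack. Next I'll carry it to the free bench and turn it level.

arm_command --motion '[{"grip": 0.2,"x": 0,"y": -1.2,"z": 0,"wx": 0,"wy": 0,"wz": 0},{"grip": 0.2,"x": 0,"y": -2,"z": 0,"wx": 0,"wy": 3,"wz": 0},{"grip": 0.2,"x": 0,"y": -2.5,"z": 0,"wx": 0,"wy": 5,"wz": 0},{"grip": 0.2,"x": 0,"y": -3,"z": 0,"wx": 0,"wy": 5,"wz": 0},{"grip": 0.2,"x": 0,"y": -3,"z": 0,"wx": 0,"wy": 5,"wz": 0},{"grip": 0.2,"x": 0,"y": -3,"z": 0,"wx": 0,"wy": 5,"wz": 0},{"grip": 0.2,"x": 0,"y": -3,"z": 0,"wx": 0,"wy": 5,"wz": 0},{"grip": 0.2,"x": 0,"y": -3,"z": 0,"wx": 0,"wy": 5,"wz": 0},{"grip": 0.2,"x": 0,"y": -2,"z": 0,"wx": 0,"wy": 5,"wz": 0},{"grip": 0.2,"x": 0,"y": -1.2,"z": 0,"wx": 0,"wy": 4,"wz": 0},{"grip": 0.2,"x": 0,"y": -0.8,"z": 0,"wx": 0,"wy": 2.6,"wz": 0},{"grip": 0.2,"x": 0,"y": 0,"z": 0,"wx": 0,"wy": 0,"wz": 4},{"grip": 0.2,"x": 0,"y": 0,"z": 0,"wx": 0,"wy": 0,"wz": 5},{"grip": 0.2,"x": 0,"y": 0,"z": 0,"wx": 0,"wy": 0,"wz": 4.7},{"grip": 0.2,"x": 0,"y": 0,"z": 0,"wx": 0,"wy": 4,"wz": 0},{"grip": 0.2,"x": 0,"y": 0,"z": 0,"wx": 0,"wy": 5,"wz": 0},{"grip": 0.2,"x": 0,"y": 0,"z": 0,"wx": 0,"wy": 5,"wz": 0},{"grip": 0.2,"x": 0,"y": 0,"z": 0,"wx": 0,"wy": 4,"wz": 0},{"grip": 0.2,"x": 0,"y": 0,"z": 0,"wx": 0,"wy": 0,"wz": 0},{"grip": 0.2,"x": 0,"y": 0,"z": 0,"wx": 0,"wy": 0,"wz": 0}]'

```text
time: 13.05
tcp_pos: [0.5249, 0.001, 0.2922]
orientation: [179.9, -17.9, 180.0]
contact_force: [0.1, 0.1, 0.3]
grip_width: 0.065
grip_force: 66.4
```

```bash
python3 go.py .52 0 .1
python3 - <<'E'
from h import *
s=env.capture("scene")[:,:,::-1];t=env.capture("top")[:,:,::-1]
a=cv2.resize(s[120:280,220:380],(400,400),interpolation=cv2.INTER_CUBIC)
b=cv2.resize(t[175:325,235:385],(400,400),interpolation=cv2.INTER_CUBIC)
cv2.imwrite("pics/g3.png",np.hstack([a,b]))
E
```

```text
[ 0.1 27.7 14.6 94.7  0.1  0.1] [0.5249 0.001  0.2922] [179.9 -17.9 180. ] zdir [-0.307  0.001 -0.952]
shift cm in tool [-5.43 -0.12 18.45]
```

View pics/g3.png

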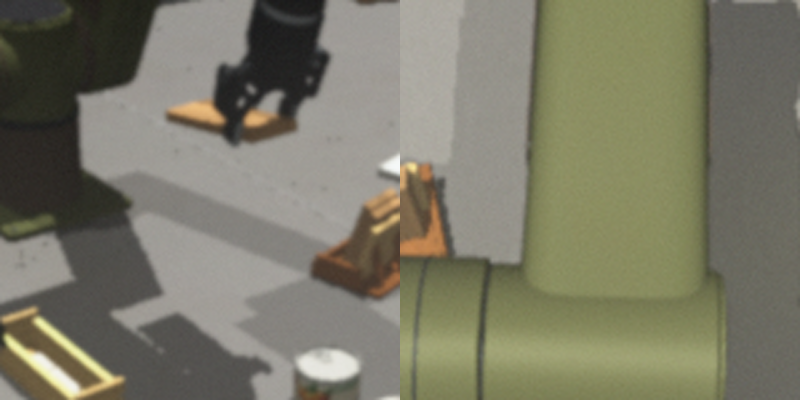

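The board is held firmly and almost level: (165–297, 100–140) in the scene crop. I'll lower it now.

arm_command --motion '[{"grip": 0.2,"x": 0,"y": 0,"z": 0,"wx": 0,"wy": 5,"wz": 0},{"grip": 0.2,"x": -0.4,"y": 0,"z": 1,"wx": 0,"wy": 0,"wz": 0},{"grip": 0.2,"x": -0.8,"y": 0,"z": 1.9,"wx": 0,"wy": 0,"wz": 0},{"grip": 0.2,"x": -0.8,"y": 0,"z": 1.9,"wx": 0,"wy": 0,"wz": 0},{"grip": 0.2,"x": -0.8,"y": 0,"z": 1.9,"wx": 0,"wy": 0,"wz": 0},{"grip": 0.2,"x": -0.8,"y": 0,"z": 1.9,"wx": 0,"wy": 0,"wz": 0},{"grip": 0.2,"x": -0.8,"y": 0,"z": 1.9,"wx": 0,"wy": 0,"wz": 0},{"grip": 0.2,"x": -0.8,"y": 0,"z": 1.9,"wx": 0,"wy": 0,"wz": 0},{"grip": 0.2,"x": -0.8,"y": 0,"z": 1.9,"wx": 0,"wy": 0,"wz": 0},{"grip": 0.2,"x": -0.8,"y": 0,"z": 1.9,"wx": 0,"wy": 0,"wz": 0},{"grip": 0.2,"x": -0.8,"y": 0,"z": 1.9,"wx": 0,"wy": 0,"wz": 0},{"grip": 0.2,"x": -0.8,"y": 0,"z": 1.9,"wx": 0,"wy": 0,"wz": 0},{"grip": 0.2,"x": -0.8,"y": 0,"z": 1.9,"wx": 0,"wy": 0,"wz": 0},{"grip": 0.2,"x": -0.4,"y": 0,"z": 1,"wx": 0,"wy": 0,"wz": 0},{"grip": 0.2,"x": 0,"y": 0,"z": 0,"wx": 0,"wy": 0,"wz": 0},{"grip": 0.2,"x": 0,"y": 0,"z": 0,"wx": 0,"wy": 0,"wz": 0}]'

```text
time: 15.15
tcp_pos: [0.5244, 0.0017, 0.0449]
orientation: [179.9, -22.8, -180.0]
contact_force: [0.3, 0.5, -0.5]
grip_width: 0.0644
grip_force: 66.6
```

Down about 2.2 cm more, slowly.

arm_command --motion '[{"grip": 0.2,"x": -0.2,"y": 0,"z": 0.5,"wx": 0,"wy": 0,"wz": 0},{"grip": 0.2,"x": -0.2,"y": 0,"z": 0.5,"wx": 0,"wy": 0,"wz": 0},{"grip": 0.2,"x": -0.1,"y": 0,"z": 0.3,"wx": 0,"wy": 0,"wz": 0},{"grip": 0.2,"x": -0.1,"y": 0,"z": 0.3,"wx": 0,"wy": 0,"wz": 0},{"grip": 0.2,"x": 0,"y": 0,"z": 0,"wx": 0,"wy": 0,"wz": 0},{"grip": 0.2,"x": 0,"y": 0,"z": 0,"wx": 0,"wy": 0,"wz": 0}]'

```text
time: 15.9
tcp_pos: [0.5233, 0.0017, 0.0271]
orientation: [179.9, -22.9, -180.0]
contact_force: [0.1, 0.1, -1.3]
grip_width: 0.0647
grip_force: 66.6
```

arm_command --motion '[{"grip": 0.2,"x": -0.1,"y": 0,"z": 0.2,"wx": 0,"wy": 0,"wz": 0},{"grip": 0.2,"x": -0.1,"y": 0,"z": 0.2,"wx": 0,"wy": 0,"wz": 0},{"grip": 0.2,"x": -0.1,"y": 0,"z": 0.2,"wx": 0,"wy": 0,"wz": 0},{"grip": 0.2,"x": 0,"y": 0,"z": 0,"wx": 0,"wy": 0,"wz": 0},{"grip": 0.2,"x": 0,"y": 0,"z": 0,"wx": 0,"wy": 0,"wz": 0}]'

```text
time: 16.52
tcp_pos: [0.5238, 0.0017, 0.0206]
orientation: [179.9, -22.9, -180.0]
contact_force: [0.3, 1.2, 0.7]
grip_width: 0.0649
grip_force: 67.0
```

arm_command --motion '[{"grip": 0.55,"x": 0,"y": 0,"z": 0,"wx": 0,"wy": 0,"wz": 0},{"grip": 0.7,"x": 0,"y": 0,"z": 0,"wx": 0,"wy": 0,"wz": 0},{"grip": 1,"x": 0,"y": 0,"z": 0,"wx": 0,"wy": 0,"wz": 0},{"grip": 1,"x": 0,"y": 0,"z": 0,"wx": 0,"wy": 0,"wz": 0},{"grip": 1,"x": 0,"y": 0,"z": 0,"wx": 0,"wy": 0,"wz": 0},{"grip": 1,"x": 0.4,"y": 0,"z": -1,"wx": 0,"wy": 0,"wz": 0},{"grip": 1,"x": 0.8,"y": 0,"z": -2,"wx": 0,"wy": 0,"wz": 0},{"grip": 1,"x": 1.2,"y": 0,"z": -3,"wx": 0,"wy": 0,"wz": 0},{"grip": 1,"x": 1.2,"y": 0,"z": -3,"wx": 0,"wy": 0,"wz": 0},{"grip": 1,"x": 1.2,"y": 0,"z": -3,"wx": 0,"wy": 0,"wz": 0},{"grip": 1,"x": 0,"y": 0,"z": 0,"wx": 0,"wy": 8,"wz": 0},{"grip": 1,"x": 0,"y": 0,"z": 0,"wx": 0,"wy": 0,"wz": 0}]'

```text
time: 18.02
tcp_pos: [0.5271, 0.0016, 0.1477]
orientation: [179.9, -31.1, -180.0]
contact_force: [0.3, -0.2, 0.2]
grip_width: 0.0854
grip_force: 0.0
```

arm_command --motion '[{"grip": 1,"x": 0,"y": 0,"z": -2,"wx": 0,"wy": -7.8,"wz": 0},{"grip": 1,"x": 0,"y": 0,"z": -2,"wx": 0,"wy": -7.8,"wz": 0},{"grip": 1,"x": 0,"y": 0,"z": -3,"wx": 0,"wy": -7.8,"wz": 0},{"grip": 1,"x": 0,"y": 0,"z": -3,"wx": 0,"wy": -7.7,"wz": 0},{"grip": 1,"x": 0,"y": 4,"z": -2,"wx": 0,"wy": 0,"wz": 0},{"grip": 1,"x": 0,"y": 5,"z": 0,"wx": 0,"wy": 0,"wz": 0},{"grip": 1,"x": 0,"y": 5,"z": 0,"wx": 0,"wy": 0,"wz": 0},{"grip": 1,"x": 0,"y": 5,"z": 0,"wx": 0,"wy": 0,"wz": 0},{"grip": 1,"x": 0,"y": 5,"z": 0,"wx": 0,"wy": 0,"wz": 0},{"grip": 1,"x": 0,"y": 4,"z": 0,"wx": 0,"wy": 0,"wz": 0},{"grip": 1,"x": 0,"y": 0,"z": 0,"wx": 0,"wy": 0,"wz": 0},{"grip": 1,"x": 0,"y": 0,"z": 0,"wx": 0,"wy": 0,"wz": 0}]'

```text
time: 19.52
tcp_pos: [0.5554, 0.2809, 0.2647]
orientation: [180.0, 0.2, -180.0]
contact_force: [-0.6, -0.3, -0.3]
grip_width: 0.0853
grip_force: 0.0
```

Run:
```python
from h import *
t=env.capture("top")[:,:,::-1];s=env.capture("scene")[:,:,::-1]
cv2.imwrite("pics/t4.png",t);cv2.imwrite("pics/s4.png",s)
b=cv2.resize(t[205:310,270:430],(800,525),interpolation=cv2.INTER_CUBIC)
cv2.imwrite("pics/g4.png",b)
print(env.get_state()["tcp_pos"])
```

```text
[0.55586009 0.28021118 0.26466121]
```

View pics/g4.png

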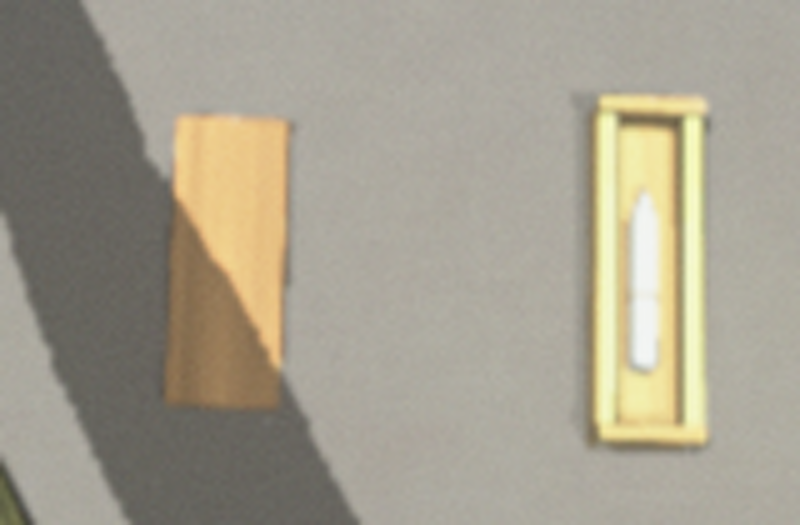

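The board lies flat: crop corners are (175,116), (291,120), (278,408) and (165,403). The box's end walls are at rows 104 and 433, its rims at columns 608 and 693. I'll refine these with profiles.

Run:
```python
from h import *
np.set_printoptions(precision=4,suppress=True,linewidth=200)
t=cv2.imread("pics/t4.png");S=cv2.cvtColor(t,cv2.COLOR_BGR2HSV)[:,:,1].astype(float);B=t[:,:,0].astype(float);V=t.max(2).astype(float)
print("lines cols 386-414"); 
for a,b in((230,240),(245,260),(265,275),(280,288)): print("V",V[a:b,386:415].mean(0).round(0).astype(int))
print("rows 220-232",V[220:233,397:405].mean(1).round(0),"rows 284-298",V[284:299,397:405].mean(1).round(0))
# board: saturation mask, upsampled
u=cv2.resize(S[220:295,297:335],None,fx=8,fy=8,interpolation=cv2.INTER_CUBIC)
m=(u>(S[250:260,310:315].mean()+20)/2).astype(np.uint8)
c=max(cv2.findContours(m,0,2)[0],key=cv2.contourArea)
q=(cv2.boxPoints(cv2.minAreaRect(c))+.5)/8-.5+[297,220];print("q",q,S[250:260,310:315].mean())
P=[onz("top",p,.014) for p in q];print(*P,np.mean(P,0))
```

```text
lines cols 386-414
V [151 142 148 203 241 245 239 218 230 237 237 237 237 237 237 236 234 227 203 151 165 239 246 241 192 160 168 172 173]
V [152 143 149 204 241 245 241 217 224 215 217 238 243 244 242 242 242 237 224 170 172 239 246 243 200 170 174 175 176]
V [150 138 156 220 242 245 242 216 219 205 213 240 244 244 242 237 240 238 229 176 171 238 245 243 212 178 175 176 176]
V [152 141 158 222 242 244 235 214 234 241 242 241 240 240 241 242 241 238 230 176 171 236 245 244 226 192 176 176 176]
rows 220-232 [173. 172. 170. 177. 220. 239. 235. 195. 133. 128. 180. 226. 238.] rows 284-298 [240. 240. 240. 238. 233. 228. 234. 241. 225. 165. 130. 150. 171. 175. 175.]
q [[302.0375 285.9875]
 [304.2861 227.1499]
 [328.042  228.0577]
 [325.7934 286.8954]] 107.76
[0.3804 0.0359 0.014 ] [0.5533 0.0358 0.014 ] [ 0.5529 -0.0339  0.014 ] [ 0.3801 -0.0321  0.014 ] [0.4667 0.0014 0.014 ]
```

```bash
python3 - <<'E'
from h import *
np.set_printoptions(precision=4,suppress=True)
for n,u,z in(("far rim",(399.35,235),.045),("near rim",(399.55,284),.045),("far out",(399.45,223.65),.055),("near out",(399.45,292.7),.055),("far in",(399.45,227.15),.055),("near in",(399.45,289),.055),("bfar",(316.2,227.7),.014),("bnear",(313.9,286.3),0)): print(n,onz("top",u,z))
E
python3 go.py .467 .0015 .25
```

```text
far rim [ 0.5322 -0.238   0.045 ]
near rim [ 0.3912 -0.2385  0.045 ]
far out [ 0.5632 -0.2368  0.055 ]
near out [ 0.3656 -0.2366  0.055 ]
far in [ 0.5529 -0.2368  0.055 ]
near in [ 0.376  -0.2366  0.055 ]
bfar [0.5528 0.0008 0.014 ]
bnear [0.3823 0.002  0.    ]
[26.8 24.3  7.9 73.4 -0.  26.8] [0.5559 0.2802 0.2647] [179.9   0.2 179.9] zdir [ 0.003  0.001 -1.   ]
shift cm in tool [  8.86 -27.88   1.41]
```

arm_command --motion '[{"grip": 1,"x": 1.1,"y": -3.5,"z": 0,"wx": 0,"wy": 0,"wz": 0},{"grip": 1,"x": 1.1,"y": -3.5,"z": 0,"wx": 0,"wy": 0,"wz": 0},{"grip": 1,"x": 1.1,"y": -3.5,"z": 0,"wx": 0,"wy": 0,"wz": 0},{"grip": 1,"x": 1.1,"y": -3.5,"z": 0,"wx": 0,"wy": 0,"wz": 0},{"grip": 1,"x": 1.1,"y": -3.5,"z": 0,"wx": 0,"wy": 0,"wz": 0},{"grip": 1,"x": 1.1,"y": -3.5,"z": 0,"wx": 0,"wy": 0,"wz": 0},{"grip": 1,"x": 1.1,"y": -3.5,"z": 0,"wx": 0,"wy": 0,"wz": 0},{"grip": 1,"x": 1.1,"y": -3.4,"z": 0,"wx": 0,"wy": 0,"wz": 0},{"grip": 1,"x": 0,"y": 0,"z": 3,"wx": 0,"wy": 0,"wz": 0},{"grip": 1,"x": 0,"y": 0,"z": 4,"wx": 0,"wy": 0,"wz": 0},{"grip": 1,"x": 0,"y": 0,"z": 4,"wx": 0,"wy": 0,"wz": 0},{"grip": 1,"x": 0,"y": 0,"z": 4,"wx": 0,"wy": 0,"wz": 0},{"grip": 1,"x": 0,"y": 0,"z": 3,"wx": 0,"wy": 0,"wz": 0},{"grip": 1,"x": 0,"y": 0,"z": 2,"wx": 0,"wy": 0,"wz": 0},{"grip": 1,"x": 0,"y": 0,"z": 0,"wx": 0,"wy": 0,"wz": 0},{"grip": 1,"x": 0,"y": 0,"z": 0,"wx": 0,"wy": 0,"wz": 0}]'

```text
time: 21.62
tcp_pos: [0.4692, 0.0021, 0.0645]
orientation: [179.9, 0.3, 179.9]
contact_force: [-0.4, -0.2, 0.1]
grip_width: 0.0855
grip_force: 0.0
```

```bash
python3 go.py .4675 .0015 .016
```

```text
[  0.2  19.1 -33.6  37.    0.1   0.3] [0.4692 0.0021 0.0645] [179.9   0.3 179.9] zdir [ 0.004  0.001 -1.   ]
shift cm in tool [ 0.2  -0.06  4.85]
```

arm_command --motion '[{"grip": 1,"x": 0.2,"y": 0,"z": 1.5,"wx": 0,"wy": 0,"wz": 0.5},{"grip": 1,"x": 0,"y": 0,"z": 1.4,"wx": 0,"wy": 0,"wz": 0},{"grip": 1,"x": 0,"y": 0,"z": 1.0,"wx": 0,"wy": 0,"wz": 0},{"grip": 1,"x": 0,"y": 0,"z": 0.8,"wx": 0,"wy": 0,"wz": 0},{"grip": 1,"x": 0,"y": 0,"z": 0,"wx": 0,"wy": 0,"wz": 0},{"grip": 0.7,"x": 0,"y": 0,"z": 0,"wx": 0,"wy": 0,"wz": 0},{"grip": 0.6,"x": 0,"y": 0,"z": 0,"wx": 0,"wy": 0,"wz": 0},{"grip": 0.4,"x": 0,"y": 0,"z": 0,"wx": 0,"wy": 0,"wz": 0},{"grip": 0.2,"x": 0,"y": 0,"z": 0,"wx": 0,"wy": 0,"wz": 0},{"grip": 0.2,"x": 0,"y": 0,"z": 0,"wx": 0,"wy": 0,"wz": 0},{"grip": 0.2,"x": 0,"y": 0,"z": 0,"wx": 0,"wy": 0,"wz": 0}]'

```text
time: 23.0
tcp_pos: [0.4673, 0.0027, 0.0174]
orientation: [179.9, 0.2, 179.5]
contact_force: [-1.4, 0.4, 5.3]
grip_width: 0.0646
grip_force: 66.6
```

arm_command --motion '[{"grip": 0.2,"x": 0,"y": 0,"z": -0.5,"wx": 0,"wy": 0,"wz": 0},{"grip": 0.2,"x": 0,"y": 0,"z": -1.5,"wx": 0,"wy": 0,"wz": 0},{"grip": 0.2,"x": 0,"y": 0,"z": -2,"wx": 0,"wy": 0,"wz": 0},{"grip": 0.2,"x": 0,"y": 0,"z": -2,"wx": 0,"wy": 0,"wz": 0},{"grip": 0.2,"x": 0,"y": 0,"z": -2,"wx": 0,"wy": 0,"wz": 0},{"grip": 0.2,"x": 0,"y": 0,"z": -1,"wx": 0,"wy": 0,"wz": -0.7},{"grip": 0.2,"x": 0.3,"y": -1.1,"z": 0,"wx": 0,"wy": 0,"wz": 0},{"grip": 0.2,"x": 0,"y": -2.5,"z": 0,"wx": 0,"wy": 0,"wz": 0},{"grip": 0.2,"x": 0,"y": -3,"z": 0,"wx": 0,"wy": 0,"wz": 0},{"grip": 0.2,"x": 0,"y": -3,"z": 0,"wx": 0,"wy": 0,"wz": 0},{"grip": 0.2,"x": 0,"y": -3,"z": 0,"wx": 0,"wy": 0,"wz": 0},{"grip": 0.2,"x": 0,"y": -3,"z": 0,"wx": 0,"wy": 0,"wz": 0},{"grip": 0.2,"x": 0,"y": -3,"z": 0,"wx": 0,"wy": 0,"wz": 0},{"grip": 0.2,"x": 0,"y": -2.5,"z": 0,"wx": 0,"wy": 0,"wz": 0},{"grip": 0.2,"x": 0,"y": -2,"z": 0,"wx": 0,"wy": 0,"wz": 0},{"grip": 0.2,"x": 0,"y": -1,"z": 0,"wx": 0,"wy": 0,"wz": 0},{"grip": 0.2,"x": 0,"y": 0,"z": 0,"wx": 0,"wy": 0,"wz": 0},{"grip": 0.2,"x": 0,"y": 0,"z": 0,"wx": 0,"wy": 0,"wz": 0}]'

```text
time: 25.25
tcp_pos: [0.4643, -0.2377, 0.1062]
orientation: [179.9, 0.1, -179.8]
contact_force: [0.1, 0.8, -1.3]
grip_width: 0.0643
grip_force: 66.2
```

```bash
python3 go.py .464 -.2383 .064
python3 - <<'E'
from h import *
s=env.capture("scene")[:,:,::-1]
cv2.imwrite("pics/g5.png",cv2.resize(s[190:310,180:300],(600,600),interpolation=cv2.INTER_CUBIC))
E
```

```text
[-27.2  20.7 -23.1  46.1   0.1 -27.4] [ 0.4643 -0.2377  0.1062] [ 1.799e+02  1.000e-01 -1.798e+02] zdir [ 0.002  0.002 -1.   ]
shift cm in tool [ 0.04 -0.07  4.22]
```

View pics/g5.png

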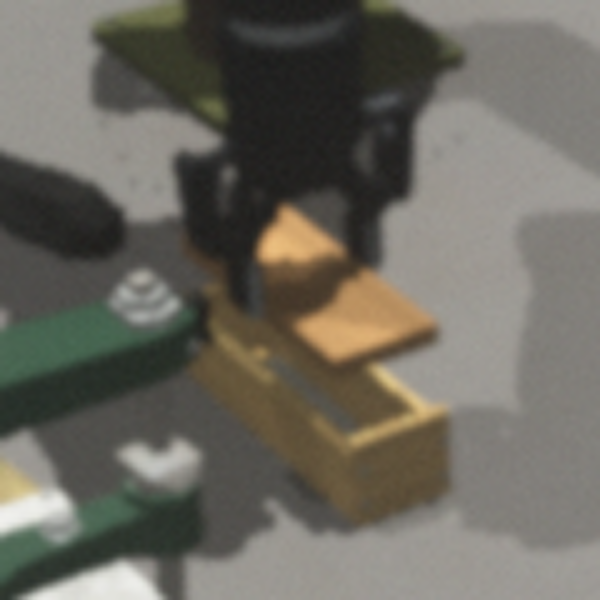

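The board hangs level above the box and parallel to it. I'll lower it.

arm_command --motion '[{"grip": 0.2,"x": 0,"y": 0,"z": 1,"wx": 0,"wy": 0,"wz": 0},{"grip": 0.2,"x": 0,"y": 0,"z": 1.2,"wx": 0,"wy": 0,"wz": 0},{"grip": 0.2,"x": 0,"y": 0,"z": 0.8,"wx": 0,"wy": 0,"wz": 0},{"grip": 0.2,"x": 0,"y": 0,"z": 0.5,"wx": 0,"wy": 0,"wz": 0},{"grip": 0.2,"x": 0,"y": 0,"z": 0.4,"wx": 0,"wy": 0,"wz": 0},{"grip": 0.2,"x": 0,"y": 0,"z": 0.2,"wx": 0,"wy": 0,"wz": 0},{"grip": 0.2,"x": 0,"y": 0,"z": 0.2,"wx": 0,"wy": 0,"wz": 0},{"grip": 0.2,"x": 0,"y": 0,"z": 0,"wx": 0,"wy": 0,"wz": 0},{"grip": 0.2,"x": 0,"y": 0,"z": 0,"wx": 0,"wy": 0,"wz": 0}]'

```text
time: 26.42
tcp_pos: [0.4648, -0.2384, 0.0635]
orientation: [180.0, 0.2, -179.8]
contact_force: [0.7, 0.1, -0.8]
grip_width: 0.0641
grip_force: 66.2
```

arm_command --motion '[{"grip": 0.2,"x": 0,"y": 0,"z": 0.1,"wx": 0,"wy": 0,"wz": 0},{"grip": 0.2,"x": 0,"y": 0,"z": 0.1,"wx": 0,"wy": 0,"wz": 0},{"grip": 0.2,"x": 0,"y": 0,"z": 0,"wx": 0,"wy": 0,"wz": 0},{"grip": 0.2,"x": 0,"y": 0,"z": 0,"wx": 0,"wy": 0,"wz": 0}]'

```text
time: 26.92
tcp_pos: [0.4649, -0.2384, 0.0624]
orientation: [180.0, 0.2, -179.8]
contact_force: [-1.1, 0.5, 7.0]
grip_width: 0.0646
grip_force: 67.2
```

arm_command --motion '[{"grip": 0.55,"x": 0,"y": 0,"z": 0,"wx": 0,"wy": 0,"wz": 0},{"grip": 0.7,"x": 0,"y": 0,"z": 0,"wx": 0,"wy": 0,"wz": 0},{"grip": 1,"x": 0,"y": 0,"z": 0,"wx": 0,"wy": 0,"wz": 0},{"grip": 1,"x": 0,"y": 0,"z": 0,"wx": 0,"wy": 0,"wz": 0},{"grip": 1,"x": 0,"y": 0,"z": 0,"wx": 0,"wy": 0,"wz": 0},{"grip": 1,"x": 0,"y": 0,"z": -1,"wx": 0,"wy": 0,"wz": 0},{"grip": 1,"x": 0,"y": 0,"z": -3,"wx": 0,"wy": 0,"wz": 0},{"grip": 1,"x": 0,"y": 0,"z": -5,"wx": 0,"wy": 0,"wz": 0},{"grip": 1,"x": 0,"y": 0,"z": -5,"wx": 0,"wy": 0,"wz": 0},{"grip": 1,"x": 0,"y": 4,"z": -3,"wx": 0,"wy": 0,"wz": 0},{"grip": 1,"x": 0,"y": 5,"z": 0,"wx": 0,"wy": 0,"wz": 0},{"grip": 1,"x": 0,"y": 5,"z": 0,"wx": 0,"wy": 0,"wz": 0},{"grip": 1,"x": 0,"y": 5,"z": 0,"wx": 0,"wy": 0,"wz": 0},{"grip": 1,"x": 0,"y": 5,"z": 0,"wx": 0,"wy": 0,"wz": 0},{"grip": 1,"x": 0,"y": 4,"z": 0,"wx": 0,"wy": 0,"wz": 0},{"grip": 1,"x": 0,"y": 0,"z": 0,"wx": 0,"wy": 0,"wz": 0},{"grip": 1,"x": 0,"y": 0,"z": 0,"wx": 0,"wy": 0,"wz": 0}]'

```text
time: 29.05
tcp_pos: [0.4631, 0.0412, 0.232]
orientation: [180.0, 0.2, -179.8]
contact_force: [-0.5, -0.1, 0.7]
grip_width: 0.0854
grip_force: 0.0
```

Run:
```python
from h import *
t=env.capture("top")[:,:,::-1];s=env.capture("scene")[:,:,::-1]
a=cv2.resize(s[225:305,200:280],(400,400),interpolation=cv2.INTER_CUBIC)
b=cv2.resize(t[215:305,355:445],(400,400),interpolation=cv2.INTER_CUBIC)
cv2.imwrite("pics/g6.png",np.hstack([a,b]))
```

```text
(no output)
```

View pics/g6.png

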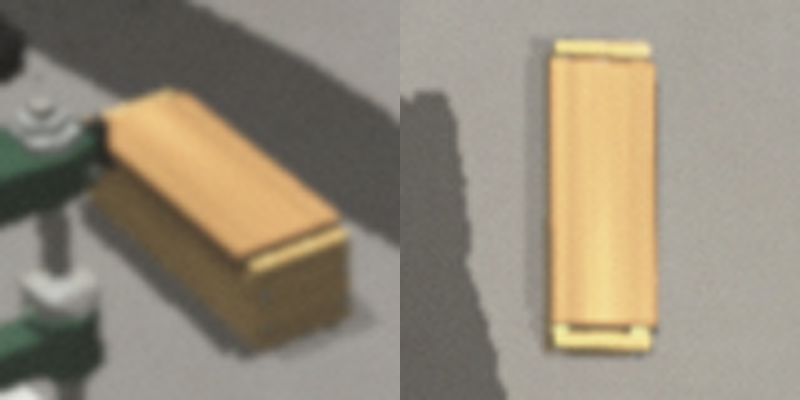

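The lid lies flat between the end walls: top crop rows 57–323, columns 551–656, against the box centre at column 601. It's within a few mm of centre both ways, so I'll hand in.

```bash
python3 -c "
from workcell import env
print(env.sign_off())"
```

```text
the job is handed in; nothing more can be done
None
```

The long board was drawn out, laid flat on the bench and let go, then regripped and set as the lid on the label box; the last pictures showed it flat and centred to within a few mm. The shorter boards were still leaning in the rack when last seen, and I handed the job in at about 29 s of the 67 s; no verdict came back.

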